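# Set the indexing wheel to the long scale line and brake it

### The job

By nudging the upright pegs gently with a fingertip, turn the indexing wheel until the line on the wheel is in line with the one long, wide line on the scale collar round it. Then push the brake lever's knob with a fingertip until the lever is home at its stop, pointing straight out from the wheel, and leave both so. Do not grasp anything, do not touch the cup standing on the wheel (it must stay in the middle), and leave the other things on the table where they are.

Things in the scene. Friction and masses are not known exactly. Their poses are not given: they have to be found in the camera images.
- hub (a point): Point on the upright axis of the indexing wheel, at the height of its top face (38 mm above the table). The wheel is a flat bare steel disc 163 mm across on a grey cast base 232 mm across, fixed to the table. It turns level about this axis, any number of turns either way, is stiff (about 2 N sideways at a peg) and stays where it is left. Its place varies.
- index_line (a point): The index of the wheel: outer end of the single dark line, 5 mm wide, that runs outward on the wheel's top face to its rim; the point is 82 mm from the axis, 38 mm above the table, and turns with the wheel.
- target_line (a point): The target: inner end of the one long, wide line on the fixed scale collar (21 mm long, 5 mm wide; the 23 others, 15 degrees apart, are 9 mm long and 2 mm wide). A small pointed tab sticks out of the collar's rim behind it. The point is 82 mm from the axis, 38 mm above the table, and coincides with index_line when the two lines are in line.
- peg_1 (a point): Peg 1 of four equal upright steel pegs on the wheel, 10 mm thick, 66 mm from the axis, 90 degrees apart, 45 degrees to either side of the index line; they stand from the wheel's top face (38 mm above the table) up to 68 mm. The point is on the peg's axis, 56 mm above the table, and turns with the wheel. Pushed sideways, any of them turns the wheel.
- peg_2 (a point): Peg 2 of four equal upright steel pegs on the wheel, 10 mm thick, 66 mm from the axis, 90 degrees apart, 45 degrees to either side of the index line; they stand from the wheel's top face (38 mm above the table) up to 68 mm. The point is on the peg's axis, 56 mm above the table, and turns with the wheel. Pushed sideways, any of them turns the wheel.
- peg_3 (a point): Peg 3 of four equal upright steel pegs on the wheel, 10 mm thick, 66 mm from the axis, 90 degrees apart, 45 degrees to either side of the index line; they stand from the wheel's top face (38 mm above the table) up to 68 mm. The point is on the peg's axis, 56 mm above the table, and turns with the wheel. Pushed sideways, any of them turns the wheel.
- peg_4 (a point): Peg 4 of four equal upright steel pegs on the wheel, 10 mm thick, 66 mm from the axis, 90 degrees apart, 45 degrees to either side of the index line; they stand from the wheel's top face (38 mm above the table) up to 68 mm. The point is on the peg's axis, 56 mm above the table, and turns with the wheel. Pushed sideways, any of them turns the wheel.
- brake_lever (a joint): Brake lever: a level dark arm on an upright hinge at the edge of the base, on the robot's right-hand near side. 0 = fully open (swung to the right), growing to 1.1 rad at its stop (braked), where the arm points straight out from the wheel's axis. It closes clockwise seen from above, takes about 1.5 N at its knob, stays where it is left, and does not truly hold the wheel.
- lever_knob (a point): The upright round black knob at the free end of the brake lever, 16 mm thick, from 54 mm to 82 mm above the table (on a thinner neck above the arm, whose top is 48 mm up); the point is on its axis, 66 mm above the table, 60 mm from the lever's hinge.
- lever_pivot (a point): The hinge axis of the brake lever, 125 mm from the wheel's axis, at 66 mm above the table (the fixed hinge itself ends 54 mm above the table). Fixed to the base.
- dial: The wheel itself with its four pegs (see hub); origin on the axis at table height, z up, the index line along its own -x. A low scale collar (bare metal, 216 mm across, top 30 mm above the table) surrounds it and does not turn. A tall upright board stands on the table beyond it to the left (a wall along x at y = 0.15, from x = 0.59 back).
- terra_cup: An open terracotta cup, 66 mm across at the rim and 63 mm high, loose, standing upright in the middle of the wheel and riding round with it (its rim is 101 mm above the table); origin at the centre of its underside, z up. Not to be touched.
- rubber_kidney: Bystander: thin red curved rubber kidney, 29x96x8 mm, flat on the table left of the wheel; origin under its centre.
- clay_lump_2: Bystander: grey lump of clay, 62x59x42 mm, left of the wheel; origin under its centre.
- wood_rib: Bystander: flat wooden rib, 54x100x9 mm, behind the wheel; origin under its centre.
- loop_tool: Bystander: loop tool with a wooden handle, 192 mm long, 14 mm thick, lying to the right; origin under its centre.
- mould_small_2: Bystander: cream plaster mould, 85x68x57 mm, behind the wheel to the right; origin under its centre.

How it is judged:
By the outcome, as a careful person would: the job done as asked, in the order asked, and still so for the second after the job is handed in, with the robot touching nothing.
It also fails if it takes over 72 s, if anything falls off the work surface, if the arm or the gripper's body presses on something with over 40 N, if the wrist force passes 120 N, or if a joint passes its speed limit or range.

### The arm

A 6-joint arm with a two-finger parallel gripper is mounted at the origin on a cart in front of the work surface, level with it; the furniture and walls round the work are solid. World frame = base frame: x ahead of the robot, y to its left, z up, the work surface at z = 0. Lengths are in m, angles in rad, forces in N, time in s.
With the tool pointing down it reaches from about 0.3 to 0.875 m from the base axis. Payload 6.4 kg.
Tool frame: the origin (TCP) lies between the finger pads; the fingertips stand ctrl.tip_extent ahead of it and the grasp point (between the pads) is the TCP (ctrl.tip_extent is the distance from the TCP to the fingertips, in m); z points along the fingers, y is the line along which they close (so a half turn about z gives the same grasp; the last joint's range is limited). The gripper opens to 85 mm and grips with 20 to 120 N. Pads are 22 mm wide; open, the fingers measure 114 mm over their backs; the gripper's body (76 mm by 85 mm) begins 54 mm behind the grasp point. The pads swing forward as they close: fully open they stand 13 mm farther back than shut.
Start: joints at [0.911, 0.181, 1.607, -0, 1.354, -0.206], TCP at [0.252, 0.517, 0.25] pointing down, gripper open.
Joint ranges: [-2.99, 2.99], [-0.89, 2.07], [0.3, 2.58], [-1.14, 4.28], [0, 2.63], [-3.12, 3.12]. Speed limits (rad/s): [2.57, 2.57, 3.01, 3.14, 3.14, 3.14].

### API

Orientations are given as a unit quaternion [w, x, y, z].
In Python, from bench import ctrl gives the robot as it stands.
- The arm moves only by the tool send_rows, never from a script. Its arguments are lists of equal length, an entry for each row: "dr": the turn, a rotation vector about the tool's x, y, z in units of 6 degrees (1.0 is 6 degrees), a list of three; "xyz": the shift along the tool's x, y, z in cm, a list of three; "jaw": the opening in per cent of the stroke, from 0 (shut) to 100 (fully open). In form: {"dr": [[wx, wy, wz], ...], "xyz": [[dx, dy, dz], ...], "jaw": [jaw, ...]}. A call has exactly 8 rows; each row is the pose to reach, as a shift and turn from the pose commanded when the call began, along the tool's axes at that moment; what a row does not reach only later rows make up. A row lasts 1/8 s, in which the tool goes at most 62.5 mm and 10.7 degrees, less where a joint would pass 70% of its speed; a pose out of reach is approached as far as the arm can. A call with a gripper value outside its range is refused whole. The fingers move at their own pace and stop on an object; the grip force is fixed at half the most. Time passes only in rows, so rows that repeat a pose let the fingers close, or fill a call up. It gives the time, the measured TCP pose, the force, the opening and the grip force at its end, in the units of the state.
- ctrl.get_obs(): the state, without advancing time (a new reading comes with each control period).
- ctrl.camera(name): name is "side" or "top"; returns the picture (420x560x3 uint8, red, green, blue); there is no depth.
- ctrl.calibration(name): a dict with "camera_matrix" (3x3 intrinsics, pixels), "world_from_camera" (4x4, takes a point from camera to world coordinates). Camera axes: x right, y up, looking along -z (the intrinsics and any distortion apply to the point x, -y, -z); pixel columns grow to the right and rows downward; lengths in m; the calibration is good to about 2 mm. A picture is of the moment at which its call begins. calibration takes no time and is no camera call.
- ctrl.hand_in(): hands the job in; it is judged then, once.
The state is a dict: "time_s": time; "q": joint angles; "dq": joint speeds; "joint_efforts": joint torques, N m; "eef_pos": TCP position; "eef_rot": TCP orientation; "wrist_force": force on the tool from outside, world axes, zero at the start; "torque": the same for the moment, N m; "opening": opening from 0.0 (shut) to 1.0 (fully open); "grasp_force": force on a finger pad.
Only numpy, scipy, OpenCV 4.12 (cv2) and the standard library are available. Lean on these libraries where they do the work, as an engineer would, in place of code of your own. Each camera call takes 0.05 s, during which the arm holds its last target. There are 200 camera calls.

## Working session

There is one attempt and no reset: what is moved stays moved. The work goes in short steps, Python scripts to look and compute and a tool call to move; the robot and the scene stay as the last step left them, time stands still between calls to the robot, and variables do not carry over. Pictures are saved under pics/ and viewed, at most 10 in all, crops included, and the job is handed in when it is done.

Besides the shell and the picture viewer there is one more tool, called after ">>>" by a JSON object that holds its "op" and its "data". send_rows: Moves the arm, as the interface text tells. Its arguments: {"type":"object","properties":{"dr":{"type":"array","items":{"type":"array","items":{"type":"number"}}},"xyz":{"type":"array","items":{"type":"array","items":{"type":"number"}}},"jaw":{"type":"array","items":{"type":"number"}}},"required":["dr","xyz","jaw"]}

```bash
mkdir -p pics; cat > h.py <<'E'
import numpy as np, cv2
from bench import ctrl
def grab(n,f):
    im=ctrl.camera(n); cv2.imwrite('pics/'+f,im[:,:,::-1]); return im
def proj(n,P):
    c=ctrl.calibration(n);K=np.array(c['camera_matrix']);T=np.array(c['world_from_camera'])
    p=(np.atleast_2d(P)-T[:3,3])@T[:3,:3]; p=p*[1,-1,-1]; u=p@K.T; return u[:,:2]/u[:,2:]
def ray(n,uv,z):
    c=ctrl.calibration(n);K=np.array(c['camera_matrix']);T=np.array(c['world_from_camera'])
    uv=np.atleast_2d(uv).astype(float)
    d=np.c_[uv,np.ones(len(uv))]@np.linalg.inv(K).T*[1,-1,-1]@T[:3,:3].T
    o=T[:3,3]; return o+d*((z-o[2])/d[:,2])[:,None]
E
python3 - <<'E'
from h import *
o=ctrl.get_obs();print(o['eef_pos'],o['eef_rot'],o['opening'],ctrl.tip_extent)
for n in('top','side'):
    grab(n,n+'0.png');c=ctrl.calibration(n);print(n,c.keys(),np.round(c['world_from_camera'],3).tolist(),np.round(c['camera_matrix'],1).tolist())
E
```

```text
[0.25173939 0.5163877  0.24937657] [-3.58168838e-04  2.24966464e-01  9.74366105e-01 -8.09054466e-04] 0.9967973922323213 0.019
top dict_keys(['camera_matrix', 'world_from_camera']) [[-0.012, 0.988, -0.155, 0.438], [-0.999, -0.007, 0.037, -0.019], [0.035, 0.155, 0.987, 0.967], [0.0, 0.0, 0.0, 1.0]] [[379.0, 0.0, 274.9], [0.0, 379.0, 209.7], [0.0, 0.0, 1.0]]
side dict_keys(['camera_matrix', 'world_from_camera']) [[0.84, 0.325, -0.434, -0.015], [-0.542, 0.488, -0.684, -0.977], [-0.011, 0.81, 0.587, 0.871], [0.0, 0.0, 0.0, 1.0]] [[538.0, 0.0, 282.3], [0.0, 538.0, 207.0], [0.0, 0.0, 1.0]]
```

View pics/top0.png

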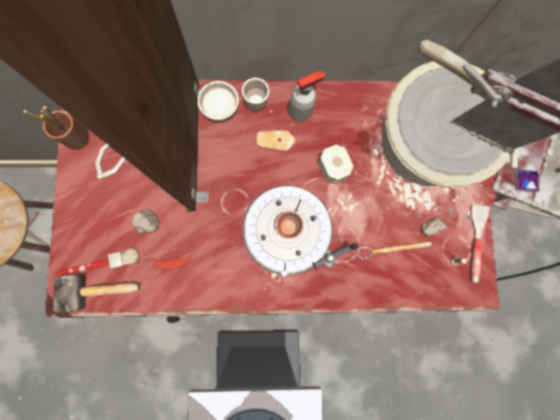

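View pics/side0.png

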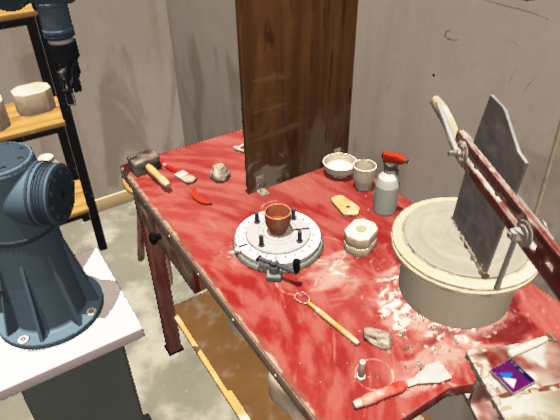

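The top view shows the wheel near (287,229), the dark index line near (298,205), the target line near (285,268), and the lever knob near (350,247). The side view shows the wheel near (278,238) with the lever to its right. I'll crop both closer.

```bash
python3 - <<'E'
from h import *
a=cv2.imread('pics/top0.png')[180:290,235:375];b=cv2.imread('pics/side0.png')[180:300,220:340]
A=cv2.resize(a,None,fx=5.6,fy=5.4,interpolation=cv2.INTER_CUBIC);cv2.imwrite('pics/topc.png',cv2.resize(a,(763,600),interpolation=cv2.INTER_CUBIC))
cv2.imwrite('pics/sidec.png',cv2.resize(b,(600,600),interpolation=cv2.INTER_CUBIC))
im=cv2.imread('pics/top0.png');hsv=cv2.cvtColor(im,cv2.COLOR_BGR2HSV)
m=((hsv[...,1]<60)&(hsv[...,2]>120)).astype(np.uint8);m[:,:235]=0;m[:,335:]=0;m[:180]=0;m[285:]=0
cs,_=cv2.findContours(m,0,2);c=max(cs,key=cv2.contourArea)
hull=cv2.convexHull(c);print('collar',cv2.fitEllipse(hull))
P=ray('top',hull[:,0],0.03)
(c0,r)=cv2.minEnclosingCircle(P[:,:2].astype(np.float32));print(c0,r)
A=np.c_[2*P[:,:2],np.ones(len(P))];s=np.linalg.lstsq(A,(P[:,:2]**2).sum(1),rcond=None)[0];print('fit',s[:2],np.sqrt(s[2]+s[0]**2+s[1]**2))
g=cv2.cvtColor(im,cv2.COLOR_BGR2GRAY)
d=((g<85)).astype(np.uint8);d[m==2]=0
k=np.zeros_like(d);cv2.circle(k,(287,229),45,1,-1);d&=k
n,l,st,ce=cv2.connectedComponentsWithStats(d)
for i in range(1,n):
  if st[i,4]>3: print(ce[i].round(1),st[i,2:],ray('top',ce[i],.038)[0].round(4))
E
```

```text
collar ((290.0374450683594, 233.44163513183594), (88.90596771240234, 101.2312240600586), 139.88636779785156)
(0.525249719619751, -0.09353213757276535) 0.12552201747894287
fit [ 0.52675448 -0.08964751] 0.1169788242672616
```

View pics/topc.png

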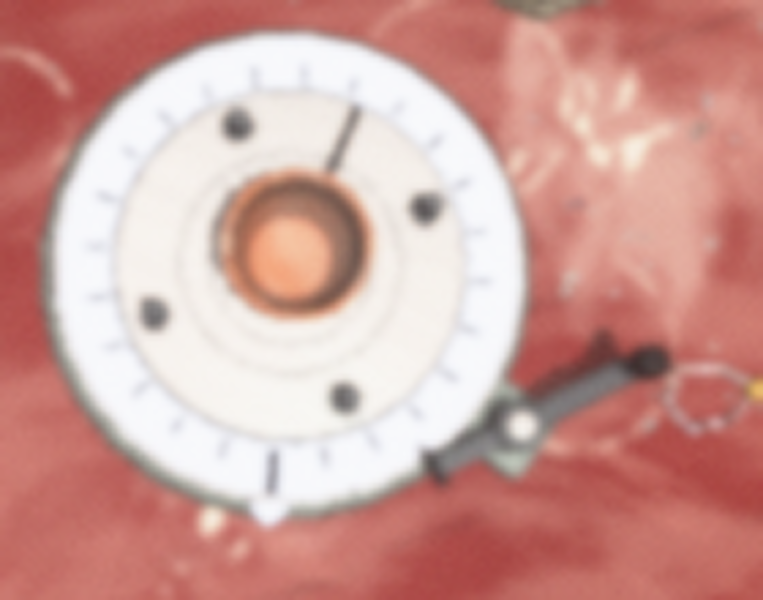

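View pics/sidec.png

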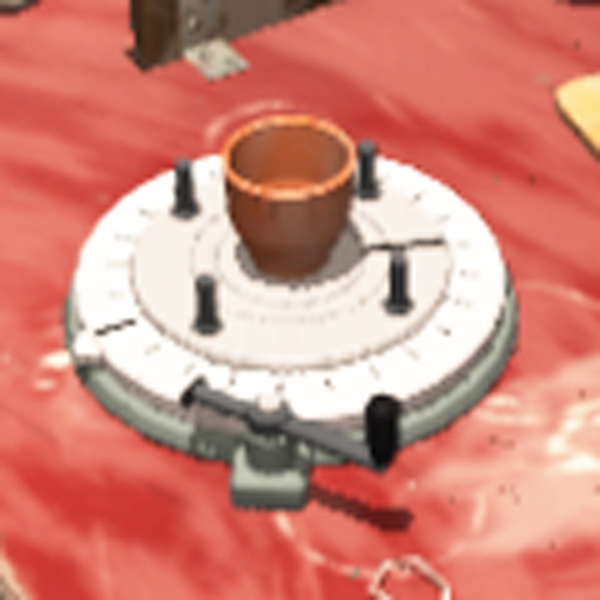

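The top crop shows the peg tops at (238,122), (425,206), (344,395) and (153,312). The index line's outer end is at (357,107), the target line runs from (275,452) to (271,494), the pivot is at (521,426) and the knob at (650,360).

```bash
python3 - <<'E'
from h import *
f=lambda p:np.array([235,180])+(np.array(p,float)+.5)*[140/763,110/600]-.5
pk=ray('top',f([(238,122),(425,206),(344,395),(153,312)]),.066)
hub=pk[:,:2].mean(0)
an=lambda P:np.degrees(np.arctan2(P[:,1]-hub[1],P[:,0]-hub[0])).round(1)
rr=lambda P:np.hypot(*(P[:,:2]-hub).T).round(4)
print('pegs',pk.round(4).tolist(),rr(pk),an(pk),'hub',hub)
i=ray('top',f([(357,107),(332,170)]),.038);print('idx',i.round(4).tolist(),rr(i),an(i))
t=ray('top',f([(275,452),(271,494)]),.030);print('tgt',t.round(4).tolist(),rr(t),an(t))
pv=ray('top',f([(521,426)]),.054);kb=ray('top',f([(650,358)]),.08);print('pv',pv,rr(pv),an(pv),'kb',kb,rr(kb),an(kb),np.linalg.norm(kb[0,:2]-pv[0,:2]))
d=kb-pv;print(np.degrees(np.arctan2(d[0,1],d[0,0])))
# side check
g=lambda p:np.array([220,180])+(np.array(p,float)+.5)/5-.5
ps=ray('side',g([(184,163),(369,147),(398,255),(206,280)]),.066);print('side pegs',ps.round(4).tolist(),ps[:,:2].mean(0))
print('side kb',ray('side',g([(384,405)]),.078),'pv',ray('side',g([(270,398)]),.054))
R=ctrl.get_obs()['eef_rot']
from scipy.spatial.transform import Rotation as Ro
print(Ro.from_quat(np.r_[R[1:],R[0]]).as_matrix().round(3))
E
```

```text
pegs [[0.5975, -0.0604, 0.066], [0.5593, -0.1426, 0.066], [0.4767, -0.1049, 0.066], [0.5136, -0.0221, 0.066]] [0.0646 0.0642 0.0641 0.0647] [  20.   -69.4 -159.6  111. ] hub [ 0.53678597 -0.08253252]
idx [[0.6091, -0.1164, 0.038], [0.58, -0.1043, 0.038]] [0.0799 0.0484] [-25.1 -26.8]
tgt [[0.4531, -0.0767, 0.03], [0.4345, -0.0746, 0.03]] [0.0839 0.1026] [176.  175.6]
pv [[ 0.46279033 -0.18409014  0.054     ]] [0.1257] [-126.1] kb [[ 0.4905479  -0.23641621  0.08      ]] [0.1607] [-106.7] 0.05923259301202041
-62.05525973574792
side pegs [[0.514, -0.0221, 0.066], [0.5991, -0.0624, 0.066], [0.5617, -0.1432, 0.066], [0.4749, -0.1085, 0.066]] [ 0.53741679 -0.08404717]
side kb [[ 0.48794924 -0.24014551  0.078     ]] pv [[ 0.46249984 -0.18511674  0.054     ]]
[[-0.899  0.438 -0.001]
 [ 0.438  0.899 -0.001]
 [ 0.    -0.001 -1.   ]]
```

Both views agree on the hub at about (0.537, -0.083). The index line is at about -24.7° and the target at about 175.8°, so the wheel must turn 159.5° clockwise. I'll push peg 4 (at 111°) clockwise with shut fingertips, so I approach on its counter-clockwise side.

>>> {"op": "send_rows", "data": {"dr": [[0,0,0.4],[0,0,0.8],[0,0,1.2],[0,0,1.6],[0,0,2.0],[0,0,2.4],[0,0,2.8],[0,0,3.0]], "xyz": [[-4.1,-3.6,0],[-8.3,-7.1,0],[-12.4,-10.7,0],[-16.6,-14.3,0],[-20.7,-17.9,0],[-24.8,-21.4,0],[-29,-25,0],[-33,-28.5,0]], "jaw": [0,0,0,0,0,0,0,0]}}

```text
time_s: 1.1
eef_pos: [0.424, 0.1143, 0.2502]
eef_rot: [0.0, 0.375, 0.927, 0.0]
wrist_force: [1.0, 0.2, -0.0]
opening: -0.001
grasp_force: 0.0
```

```bash
cat >> h.py <<'E'
from scipy.spatial.transform import Rotation as Ro
hub=np.array([.537,-.083])
def st():
    o=ctrl.get_obs();R=Ro.from_quat(np.r_[o['eef_rot'][1:],o['eef_rot'][0]]).as_matrix()
    p=o['eef_pos'];d=p[:2]-hub
    print('t',round(o['time_s'],2),'pos',p.round(4),'yaw',np.degrees(np.arctan2(R[1,1],R[0,1])).round(1),'tilt',R[:2,2].round(3),'open',round(o['opening'],3),'F',o['wrist_force'].round(1),'r,ang',np.hypot(*d).round(4),np.degrees(np.arctan2(d[1],d[0])).round(1))
    return p,R
def to(xy,z,yaw):
    p,R=st();T=np.r_[xy,z];y0=np.degrees(np.arctan2(R[1,1],R[0,1]))
    print('shift cm',(R.T@(T-p)*100).round(2),'drz',round(((y0-yaw+180)%360-180)/6,2))
def pol(r,a): return hub+r*np.array([np.cos(np.radians(a)),np.sin(np.radians(a))])
E
python3 -c "
from h import *
to(pol(.067,137),.17,47)"
```

```text
t 1.1 pos [0.424  0.1143 0.2502] yaw 45.9 tilt [0. 0.] open -0.001 F [ 1.   0.2 -0. ] r,ang 0.2273 119.8
shift cm [-15.14  -6.44   8.02] drz -0.18
```

>>> {"op": "send_rows", "data": {"dr": [[0,0,0],[0,0,0],[0,0,-0.2],[0,0,-0.2],[0,0,-0.2],[0,0,-0.2],[0,0,-0.2],[0,0,-0.2]], "xyz": [[-5,-2.1,2.7],[-10,-4.3,5.4],[-15.1,-6.4,8],[-15.1,-6.4,10],[-15.1,-6.4,12],[-15.1,-6.4,14],[-15.1,-6.4,15],[-15.1,-6.4,15]], "jaw": [0,0,0,0,0,0,0,0]}}

```text
time_s: 2.1
eef_pos: [0.4873, -0.0347, 0.0997]
eef_rot: [-0.001, 0.365, 0.931, -0.0]
wrist_force: [-1.2, 0.3, -0.5]
opening: -0.004
grasp_force: 0.0
```

```bash
python3 - <<'E'
from h import *
st()
a=grab('top','t1.png')[170:290,225:365];b=grab('side','s1.png')[150:290,200:350]
out=np.hstack([cv2.resize(x,(400,400),interpolation=cv2.INTER_CUBIC) for x in(a,b)]);cv2.imwrite('pics/c1.png',out[:,:,::-1])
E
```

```text
t 2.1 pos [ 0.4873 -0.0347  0.0997] yaw 47.2 tilt [-0.002  0.001] open -0.004 F [-1.2  0.3 -0.5] r,ang 0.0693 135.8
```

View pics/c1.png

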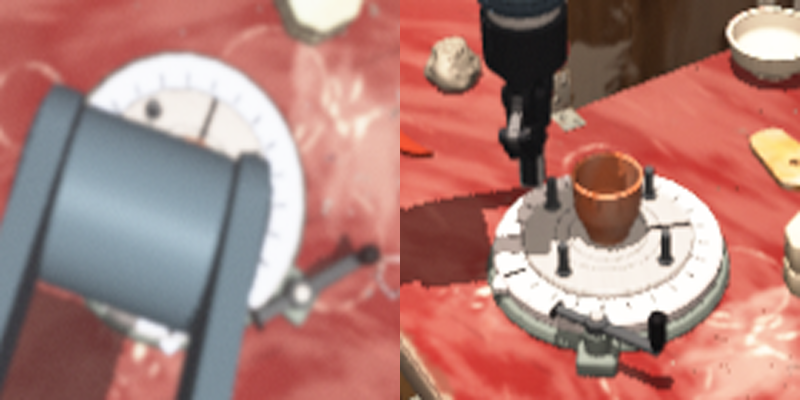

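In the side crop the shut fingertip at (533,185) hangs to the left of peg 4 at (552,180), clear of both the peg and the cup. I'll descend from here.

>>> {"op": "send_rows", "data": {"dr": [[0,0,0],[0,0,0],[0,0,0],[0,0,0],[0,0,0],[0,0,0],[0,0,0],[0,0,0]], "xyz": [[0,0,0.5],[0,0,1],[0,0,1.5],[0,0,2],[0,0,2.5],[0,0,2.9],[0,0,3.0],[0,0,3.0]], "jaw": [0,0,0,0,0,0,0,0]}}

```text
time_s: 3.2
eef_pos: [0.4879, -0.0349, 0.0703]
eef_rot: [-0.0, 0.365, 0.931, 0.0]
wrist_force: [0.4, -0.3, 0.3]
opening: -0.002
grasp_force: 0.0
```

```bash
cat >> h.py <<'E'
def arc(r0,steps,yaw_off=-90,z=.07,a0=None):
    "rows for tool angles a0+steps (deg), yaw=angle+yaw_off, radius r0"
    p,R=st();d=p[:2]-hub
    if a0 is None:a0=np.degrees(np.arctan2(d[1],d[0]))
    y0=np.degrees(np.arctan2(R[1,1],R[0,1]))
    xs=[];rs=[]
    for s in steps:
        T=np.r_[pol(r0,a0+s),z];xs.append((R.T@(T-p)*100).round(1).tolist());rs.append([0,0,round(float(((y0-(a0+s+yaw_off)+180)%360-180)/6),1)])
    print(rs);print(xs)
E
python3 -c "
from h import *
arc(.067,[-2,-5,-8,-11,-15,-19,-23,-27])"
```

```text
t 3.2 pos [ 0.4879 -0.0349  0.0703] yaw 47.2 tilt [-0.  0.] open -0.002 F [ 0.4 -0.3  0.3] r,ang 0.0687 135.6
[[0, 0, 0.6], [0, 0, 1.1], [0, 0, 1.6], [0, 0, 2.1], [0, 0, 2.8], [0, 0, 3.4], [0, 0, 4.1], [0, 0, 4.8]]
[[-0.2, 0.2, 0.0], [-0.2, 0.6, 0.0], [-0.3, 0.9, 0.0], [-0.3, 1.3, 0.0], [-0.4, 1.7, 0.0], [-0.6, 2.2, 0.0], [-0.8, 2.6, 0.0], [-1.0, 3.0, 0.0]]
```

>>> {"op": "send_rows", "data": {"dr": [[0,0,0.6],[0,0,1.1],[0,0,1.6],[0,0,2.1],[0,0,2.8],[0,0,3.4],[0,0,4.1],[0,0,4.8]], "xyz": [[-0.2,0.2,0],[-0.2,0.6,0],[-0.3,0.9,0],[-0.3,1.3,0],[-0.4,1.7,0],[-0.6,2.2,0],[-0.8,2.6,0],[-1.0,3.0,0]], "jaw": [0,0,0,0,0,0,0,0]}}

```text
time_s: 4.2
eef_pos: [0.5153, -0.0196, 0.0704]
eef_rot: [-0.0, 0.586, 0.81, -0.0]
wrist_force: [-2.9, 0.9, 1.2]
opening: -0.001
grasp_force: 1.1
```

```bash
python3 - <<'E'
from h import *
arc(.067,[-4,-8,-12,-16,-20,-24,-28,-32])
a=grab('top','t2.png')[170:290,225:365];b=grab('side','s2.png')[150:290,200:350]
out=np.hstack([cv2.resize(x,(400,400),interpolation=cv2.INTER_CUBIC) for x in(a,b)]);cv2.imwrite('pics/c2.png',out[:,:,::-1])
E
```

```text
t 4.2 pos [ 0.5153 -0.0196  0.0704] yaw 18.3 tilt [-0.001  0.   ] open -0.001 F [-2.9  0.9  1.2] r,ang 0.067 108.9
[[0, 0, 0.6], [0, 0, 1.2], [0, 0, 1.9], [0, 0, 2.6], [0, 0, 3.2], [0, 0, 3.9], [0, 0, 4.6], [0, 0, 5.2]]
[[-0.0, 0.5, 0.0], [-0.1, 0.9, 0.0], [-0.1, 1.4, 0.0], [-0.2, 1.8, 0.0], [-0.4, 2.3, 0.0], [-0.6, 2.7, 0.0], [-0.8, 3.2, 0.0], [-1.0, 3.6, 0.0]]
```

View pics/c2.png

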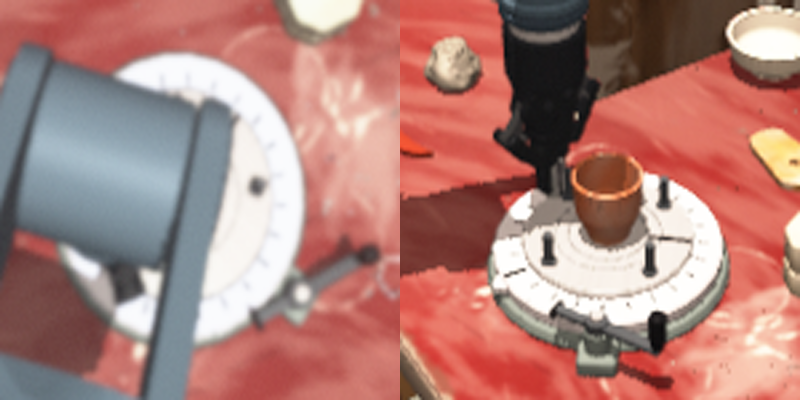

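The wheel is turning with about 3 N at the peg. In the side crop the peg tops are now at (664,180), (650,243) and (547,235), and the cup is still centred.

```bash
python3 - <<'E'
from h import *
for c in [(664,181),(650,243),(547,235)]:
    P=ray('side',(200+(c[0]-400)*.375,150+c[1]*.35),.066)[0,:2]-hub;print(np.degrees(np.arctan2(P[1],P[0])),np.hypot(*P))
E
```

```text
-2.2931556325837112 0.06351556743672145
-86.31889739426592 0.06724749688810809
-174.00150066424382 0.06718777638388504
```

>>> {"op": "send_rows", "data": {"dr": [[0,0,0.6],[0,0,1.2],[0,0,1.9],[0,0,2.6],[0,0,3.2],[0,0,3.9],[0,0,4.6],[0,0,5.2]], "xyz": [[0,0.5,0],[-0.1,0.9,0],[-0.1,1.4,0],[-0.2,1.8,0],[-0.4,2.3,0],[-0.6,2.7,0],[-0.8,3.2,0],[-1.0,3.6,0]], "jaw": [0,0,0,0,0,0,0,0]}}

```text
time_s: 5.3
eef_pos: [0.5523, -0.0179, 0.0701]
eef_rot: [-0.0, 0.782, 0.624, -0.001]
wrist_force: [-3.8, -0.1, 1.4]
opening: -0.003
grasp_force: 1.3
```

```bash
python3 -c "
from h import *
arc(.067,[-4,-8,-12,-16,-20,-24,-28,-32])"
```

```text
t 5.3 pos [ 0.5523 -0.0179  0.0701] yaw -12.8 tilt [-0.002 -0.   ] open -0.003 F [-3.8 -0.1  1.4] r,ang 0.0669 76.8
[[0, 0, 0.7], [0, 0, 1.4], [0, 0, 2.1], [0, 0, 2.7], [0, 0, 3.4], [0, 0, 4.1], [0, 0, 4.7], [0, 0, 5.4]]
[[-0.0, 0.5, 0.0], [-0.1, 0.9, 0.0], [-0.1, 1.4, 0.0], [-0.3, 1.8, 0.0], [-0.4, 2.3, 0.0], [-0.6, 2.7, 0.0], [-0.8, 3.1, 0.0], [-1.0, 3.5, 0.0]]
```

>>> {"op": "send_rows", "data": {"dr": [[0,0,0.7],[0,0,1.4],[0,0,2.1],[0,0,2.7],[0,0,3.4],[0,0,4.1],[0,0,4.7],[0,0,5.4]], "xyz": [[0,0.5,0],[-0.1,0.9,0],[-0.1,1.4,0],[-0.3,1.8,0],[-0.4,2.3,0],[-0.6,2.7,0],[-0.8,3.1,0],[-1.0,3.5,0]], "jaw": [0,0,0,0,0,0,0,0]}}

```text
time_s: 6.3
eef_pos: [0.5844, -0.035, 0.0701]
eef_rot: [-0.001, 0.925, 0.381, -0.0]
wrist_force: [-2.1, 0.9, 0.7]
opening: -0.003
grasp_force: 1.1
```

```bash
python3 -c "
from h import *
arc(.067,[-4,-8,-12,-16,-20,-24,-28,-32])"
```

```text
t 6.3 pos [ 0.5844 -0.035   0.0701] yaw -45.2 tilt [-0.001  0.001] open -0.003 F [-2.1  0.9  0.7] r,ang 0.0675 45.4
[[0, 0, 0.6], [0, 0, 1.2], [0, 0, 1.9], [0, 0, 2.6], [0, 0, 3.2], [0, 0, 3.9], [0, 0, 4.6], [0, 0, 5.2]]
[[-0.1, 0.5, 0.0], [-0.1, 0.9, 0.0], [-0.2, 1.4, 0.0], [-0.3, 1.8, 0.0], [-0.4, 2.3, 0.0], [-0.6, 2.7, 0.0], [-0.8, 3.2, 0.0], [-1.0, 3.6, 0.0]]
```

>>> {"op": "send_rows", "data": {"dr": [[0,0,0.6],[0,0,1.2],[0,0,1.9],[0,0,2.6],[0,0,3.2],[0,0,3.9],[0,0,4.6],[0,0,5.2]], "xyz": [[-0.1,0.5,0],[-0.1,0.9,0],[-0.2,1.4,0],[-0.3,1.8,0],[-0.4,2.3,0],[-0.6,2.7,0],[-0.8,3.2,0],[-1.0,3.6,0]], "jaw": [0,0,0,0,0,0,0,0]}}

```text
time_s: 7.3
eef_pos: [0.6026, -0.0675, 0.0701]
eef_rot: [-0.001, 0.993, 0.118, -0.0]
wrist_force: [-2.9, 1.4, 1.3]
opening: -0.001
grasp_force: 1.3
```

```bash
python3 -c "
from h import *
arc(.067,[-4,-8,-12,-16,-20,-24,-28,-32])"
```

```text
t 7.3 pos [ 0.6026 -0.0675  0.0701] yaw -76.4 tilt [-0.001  0.001] open -0.001 F [-2.9  1.4  1.3] r,ang 0.0674 13.3
[[0, 0, 0.7], [0, 0, 1.4], [0, 0, 2.1], [0, 0, 2.7], [0, 0, 3.4], [0, 0, 4.1], [0, 0, 4.7], [0, 0, 5.4]]
[[-0.1, 0.5, 0.0], [-0.1, 0.9, 0.0], [-0.2, 1.4, 0.0], [-0.3, 1.8, 0.0], [-0.5, 2.3, 0.0], [-0.6, 2.7, 0.0], [-0.8, 3.1, 0.0], [-1.1, 3.5, 0.0]]
```

>>> {"op": "send_rows", "data": {"dr": [[0,0,0.7],[0,0,1.4],[0,0,2.1],[0,0,2.7],[0,0,3.4],[0,0,4.1],[0,0,4.7],[0,0,5.4]], "xyz": [[-0.1,0.5,0],[-0.1,0.9,0],[-0.2,1.4,0],[-0.3,1.8,0],[-0.5,2.3,0],[-0.6,2.7,0],[-0.8,3.1,0],[-1.1,3.5,0]], "jaw": [0,0,0,0,0,0,0,0]}}

```text
time_s: 8.3
eef_pos: [0.601, -0.1043, 0.0703]
eef_rot: [-0.0, 0.987, -0.164, 0.001]
wrist_force: [1.9, 1.8, -0.6]
opening: -0.0
grasp_force: 1.0
```

```bash
python3 - <<'E'
from h import *
arc(.067,[-1,-2,-3,-4,-5,-6,-7,-8])
b=grab('side','s3.png')[180:280,220:340]
cv2.imwrite('pics/c3.png',cv2.resize(b,(720,600),interpolation=cv2.INTER_CUBIC)[:,:,::-1])
E
```

```text
t 8.3 pos [ 0.601  -0.1043  0.0703] yaw -108.8 tilt [0.001 0.   ] open -0.0 F [ 1.9  1.8 -0.6] r,ang 0.0674 -18.4
[[0, 0, 0.1], [0, 0, 0.3], [0, 0, 0.4], [0, 0, 0.6], [0, 0, 0.8], [0, 0, 0.9], [0, 0, 1.1], [0, 0, 1.3]]
[[-0.0, 0.1, 0.0], [-0.0, 0.2, 0.0], [-0.1, 0.4, 0.0], [-0.1, 0.5, 0.0], [-0.1, 0.6, 0.0], [-0.1, 0.7, 0.0], [-0.1, 0.8, 0.0], [-0.1, 0.9, 0.0]]
```

View pics/c3.png

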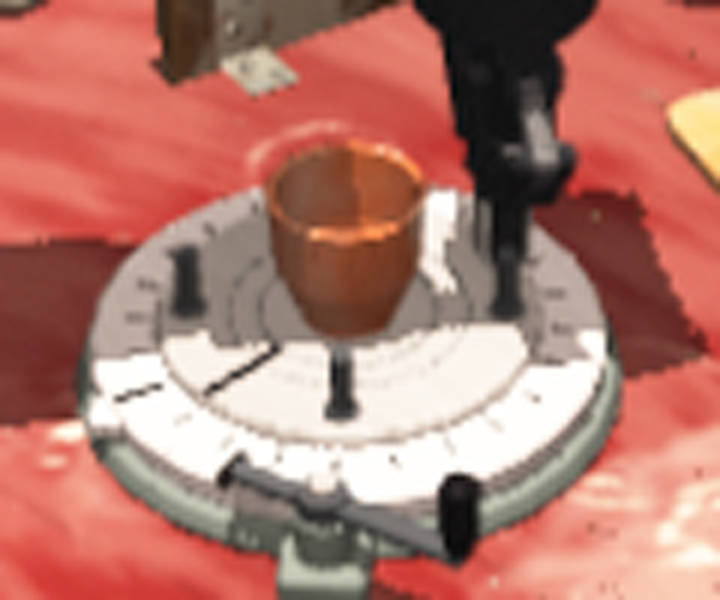

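In the side crop the index line runs from (278,348) to (207,392), the target from (160,386) to (115,400), and the pushed peg is at (507,290). The cup is still centred. Next I compute the turn that remains.

```bash
python3 - <<'E'
from h import *
f=lambda L:np.array([220,180])+(np.array(L,float)+.5)/6-.5
an=lambda P:(np.degrees(np.arctan2(P[:,1]-hub[1],P[:,0]-hub[0]))%360).round(1)
i=ray('side',f([(278,348),(207,392)]),.038);t=ray('side',f([(160,386),(115,400)]),.03)
print(an(i),np.hypot(*(i[:,:2]-hub).T),an(i[1:]-i[:1]+np.r_[hub,0]),an(t),np.hypot(*(t[:,:2]-hub).T))
p=ray('side',f([(187,252),(342,352)]),.066);print(an(p),np.hypot(*(p[:,:2]-hub).T))
arc(.067,[-2,-4,-6,-8,-9,-10,-11,-11])
E
```

```text
[192.9 192.4] [0.03953119 0.07865936] [191.9] [176.4 175.8] [0.08642745 0.10608439]
[147.1 236.5] [0.06481317 0.06551384]
t 8.35 pos [ 0.6007 -0.1049  0.0703] yaw -109.0 tilt [0.001 0.   ] open -0.0 F [-0.5  0.3 -0.4] r,ang 0.0674 -19.0
[[0, 0, 0.3], [0, 0, 0.7], [0, 0, 1.0], [0, 0, 1.3], [0, 0, 1.5], [0, 0, 1.7], [0, 0, 1.8], [0, 0, 1.8]]
[[-0.0, 0.2, 0.0], [-0.1, 0.5, 0.0], [-0.1, 0.7, 0.0], [-0.1, 0.9, 0.0], [-0.1, 1.0, 0.0], [-0.1, 1.2, 0.0], [-0.2, 1.3, 0.0], [-0.2, 1.3, 0.0]]
```

>>> {"op": "send_rows", "data": {"dr": [[0,0,0.3],[0,0,0.7],[0,0,1.0],[0,0,1.3],[0,0,1.7],[0,0,2.0],[0,0,2.3],[0,0,2.3]], "xyz": [[0,0.2,0],[-0.1,0.5,0],[-0.1,0.7,0],[-0.1,0.9,0],[-0.1,1.2,0],[-0.2,1.4,0],[-0.2,1.6,0],[-0.2,1.6,0]], "jaw": [0,0,0,0,0,0,0,0]}}

```text
time_s: 9.35
eef_pos: [0.5933, -0.1193, 0.0702]
eef_rot: [0.0, 0.96, -0.281, -0.0]
wrist_force: [0.2, 1.4, 1.3]
opening: 0.002
grasp_force: 0.5
```

```bash
cat >> h.py <<'E'
def lines(n,box,thr=0.75):
    "dark line blobs within wheel/collar annuli near target; PCA in world plane"
    im=ctrl.camera(n);g=cv2.cvtColor(im,cv2.COLOR_RGB2GRAY).astype(float)
    S=6;x0,y0,x1,y1=box;G=cv2.resize(g[y0:y1,x0:x1],None,fx=S,fy=S,interpolation=cv2.INTER_CUBIC)
    vv,uu=np.mgrid[0:G.shape[0],0:G.shape[1]]
    uv=np.c_[x0+(uu.ravel()+.5)/S-.5,y0+(vv.ravel()+.5)/S-.5]
    for nm,z,r0,r1 in(('idx',.038,.044,.077),('tgt',.03,.085,.101)):
        P=ray(n,uv,z)[:,:2]-hub;r=np.hypot(*P.T);a=np.degrees(np.arctan2(P[:,1],P[:,0]))%360
        res=[]
        for rr in np.arange(r0,r1,.003):
            s=(abs(r-rr)<.0015)&(abs(a-176)<6.5)
            if s.sum()<20: continue
            q=G.ravel()[s];w=np.clip(np.percentile(q,80)*.85-q,0,None)
            if w.max()>25: res.append((rr,(w*a[s]).sum()/w.sum()))
        res=np.array(res)
        if len(res)>1: print(n,nm,'mean',res[:,1].mean().round(2),'sd',res[:,1].std().round(2),'n',len(res))
    return im
E
python3 - <<'E'
from h import *
st()
lines('side',(220,190,340,280));lines('top',(235,180,340,290))
E
```

```text
t 9.35 pos [ 0.5933 -0.1193  0.0702] yaw -122.6 tilt [-0. -0.] open 0.002 F [0.2 1.4 1.3] r,ang 0.067 -32.8
side idx mean 177.88 sd 1.18 n 11
side tgt mean 175.76 sd 0.27 n 6
```

```bash
python3 - <<'E'
import re
s=open('h.py').read().replace("        res=np.array(res)\n","        res=np.array(res)\n        print(res.round(3)[:,1].tolist())\n");open('h.py','w').write(s)
E
python3 - <<'E'
from h import *
import h
h.hub=np.array([.5374,-.0840])
lines('side',(220,190,340,280))
E
```

```text
[177.829, 178.542, 177.153, 177.272, 177.876, 176.951, 177.605, 177.583, 174.65, 175.328, 175.286]
side idx mean 176.92 sd 1.2 n 11
[175.116, 175.469, 175.109, 175.539, 175.284, 174.886]
side tgt mean 175.23 sd 0.22 n 6
```

>>> {"op": "send_rows", "data": {"dr": [[0,0,0],[0,0,0],[0,0,0],[0,0,0],[0,0,0],[0,0,0],[0,0,0],[0,0,0]], "xyz": [[0,-0.4,0],[0,-0.8,0],[0,-0.8,-2],[0,-0.8,-5],[5,-0.8,-8],[10,0,-8],[15,0,-8],[15,0,-8]], "jaw": [0,0,0,0,0,0,0,0]}}

```text
time_s: 10.5
eef_pos: [0.7218, -0.2023, 0.1506]
eef_rot: [0.0, 0.96, -0.281, 0.001]
wrist_force: [-0.8, 0.5, 0.2]
opening: 0.004
grasp_force: 0.0
```

```bash
python3 - <<'E'
from h import *
st()
im=lines('top',(235,180,340,290));im2=lines('side',(220,190,340,280))
cv2.imwrite('pics/t4.png',im[:,:,::-1])
a=im[185:285,240:340];b=im2[190:290,220:320]
out=np.hstack([cv2.resize(x,(400,400),interpolation=cv2.INTER_CUBIC) for x in(a,b)]);cv2.imwrite('pics/c4.png',out[:,:,::-1])
E
```

```text
t 10.5 pos [ 0.7218 -0.2023  0.1506] yaw -122.7 tilt [ 0.001 -0.001] open 0.004 F [-0.8  0.5  0.2] r,ang 0.2199 -32.9Traceback (most recent call last):
  File "<stdin>", line 3, in <module>
  File "h.py", line 48, in lines
    print(res.round(3)[:,1].tolist())
          ~~~~~~~~~~~~^^^^^
IndexError: too many indices for array: array is 1-dimensional, but 2 were indexed
```

```bash
sed -i '/res.round(3)\[:,1\]/d' h.py; python3 - <<'E'
from h import *
to((.48,-.34),.15,-122.7)
E
```

```text
t 10.55 pos [ 0.7206 -0.2009  0.1505] yaw -122.6 tilt [ 0. -0.] open 0.002 F [-0.   0.3 -0.2] r,ang 0.2181 -32.7
shift cm [-12.75  24.69   0.05] drz 0.01
```

>>> {"op": "send_rows", "data": {"dr": [[0,0,0],[0,0,0],[0,0,0],[0,0,0],[0,0,0],[0,0,0],[0,0,0],[0,0,0]], "xyz": [[-2,4,0],[-4,8,0],[-6,12,0],[-8,16,0],[-10,20,0],[-12,23,0],[-12.7,24.7,0],[-12.7,24.7,0]], "jaw": [0,0,0,0,0,0,0,0]}}

```text
time_s: 11.55
eef_pos: [0.4796, -0.3399, 0.1512]
eef_rot: [0.0, 0.96, -0.281, 0.001]
wrist_force: [0.1, -0.1, 1.0]
opening: -0.001
grasp_force: 0.0
```

```bash
python3 - <<'E'
from h import *
st()
im=lines('top',(235,180,340,290));im2=lines('side',(220,190,340,280))
cv2.imwrite('pics/t4.png',im[:,:,::-1]);cv2.imwrite('pics/s4.png',im2[:,:,::-1])
a=im[225:285,255:315];b=im2[210:270,225:285]
out=np.hstack([cv2.resize(x,(400,400),interpolation=cv2.INTER_CUBIC) for x in(a,b)]);cv2.imwrite('pics/c4.png',out[:,:,::-1])
E
```

```text
t 11.55 pos [ 0.4796 -0.3399  0.1512] yaw -122.7 tilt [ 0.001 -0.001] open -0.001 F [ 0.1 -0.1  1. ] r,ang 0.2632 -102.6
top idx mean 177.12 sd 0.26 n 10
top tgt mean 175.43 sd 0.23 n 3
side idx mean 178.4 sd 0.56 n 11
side tgt mean 176.09 sd 0.35 n 6
```

View pics/c4.png

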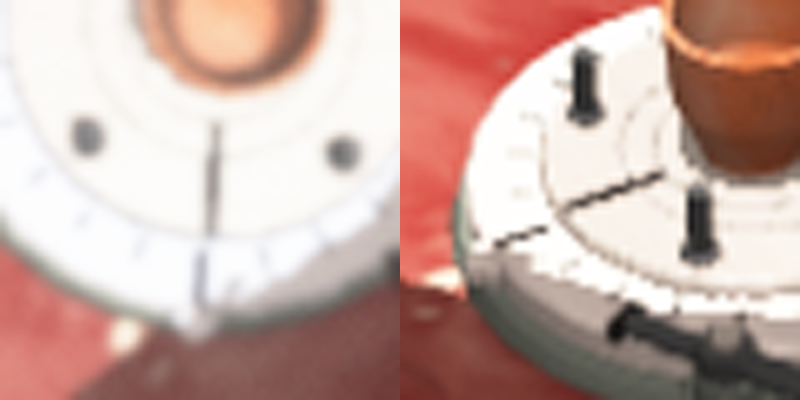

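The index line's outer end at (211,237) is just short of the target's inner end at (202,245), leaving about 2° clockwise. I'll go back to the same peg for a small final nudge.

```bash
python3 - <<'E'
from h import *
to(pol(.067,-23),.15,-113+0)
to(pol(.067,-23),.07,-113+0)
E
```

```text
t 11.65 pos [ 0.4808 -0.3391  0.1508] yaw -122.6 tilt [ 0.001 -0.   ] open 0.001 F [ 0.5  0.9 -0.2] r,ang 0.2622 -102.4
shift cm [ -2.45 -25.72   0.09] drz -1.6
t 11.65 pos [ 0.4808 -0.3391  0.1508] yaw -122.6 tilt [ 0.001 -0.   ] open 0.001 F [ 0.5  0.9 -0.2] r,ang 0.2622 -102.4
shift cm [ -2.46 -25.72   8.09] drz -1.6
```

>>> {"op": "send_rows", "data": {"dr": [[0,0,-0.3],[0,0,-0.6],[0,0,-0.9],[0,0,-1.2],[0,0,-1.6],[0,0,-1.6],[0,0,-1.6],[0,0,-1.6]], "xyz": [[-0.5,-5,0],[-1,-10,0],[-1.5,-15,0],[-2,-20,0],[-2.4,-25.7,0],[-2.4,-25.7,2],[-2.4,-25.7,4],[-2.4,-25.7,4]], "jaw": [0,0,0,0,0,0,0,0]}}

```text
time_s: 12.65
eef_pos: [0.5959, -0.1101, 0.1072]
eef_rot: [-0.0, 0.98, -0.2, -0.003]
wrist_force: [-0.0, -0.1, 0.3]
opening: 0.002
grasp_force: 0.0
```

>>> {"op": "send_rows", "data": {"dr": [[0,0,0],[0,0,0],[0,0,0],[0,0,0],[0,0,0],[0,0,0],[0,0,0],[0,0,0]], "xyz": [[0,0,1],[0,0,2],[0,0,3],[0,0,4],[0,0,4],[0,0,4],[0,0,4],[0,0,4]], "jaw": [0,0,0,0,0,0,0,0]}}

```text
time_s: 13.65
eef_pos: [0.5984, -0.1101, 0.0707]
eef_rot: [0.0, 0.98, -0.199, 0.0]
wrist_force: [-0.3, -0.2, 0.5]
opening: -0.003
grasp_force: 0.0
```

```bash
python3 - <<'E'
from h import *
arc(.067,[-2,-4,-6,-8,-10,-11.0,-11.9,-11.9],a0=-23)
E
```

```text
t 13.65 pos [ 0.5984 -0.1101  0.0707] yaw -113.0 tilt [ 0.001 -0.   ] open -0.003 F [-0.3 -0.2  0.5] r,ang 0.0672 -23.8
[[0, 0, 0.3], [0, 0, 0.7], [0, 0, 1.0], [0, 0, 1.3], [0, 0, 1.7], [0, 0, 1.8], [0, 0, 2.0], [0, 0, 2.0]]
[[-0.0, 0.1, 0.1], [-0.0, 0.4, 0.1], [-0.1, 0.6, 0.1], [-0.1, 0.8, 0.1], [-0.1, 1.1, 0.1], [-0.1, 1.2, 0.1], [-0.2, 1.3, 0.1], [-0.2, 1.3, 0.1]]
```

>>> {"op": "send_rows", "data": {"dr": [[0,0,0.3],[0,0,0.7],[0,0,1.0],[0,0,1.3],[0,0,1.7],[0,0,1.8],[0,0,2.0],[0,0,2.0]], "xyz": [[0,0.1,0],[0,0.4,0],[-0.1,0.6,0],[-0.1,0.8,0],[-0.1,1.1,0],[-0.1,1.2,0],[-0.2,1.3,0],[-0.2,1.3,0]], "jaw": [0,0,0,0,0,0,0,0]}}

```text
time_s: 14.65
eef_pos: [0.5914, -0.1214, 0.0704]
eef_rot: [0.0, 0.954, -0.301, 0.0]
wrist_force: [2.0, 1.0, -0.5]
opening: -0.0
grasp_force: 0.7
```

```bash
python3 - <<'E'
from h import *
st()
lines('side',(220,190,340,280))
E
```

```text
t 14.65 pos [ 0.5914 -0.1214  0.0704] yaw -125.0 tilt [ 0. -0.] open -0.0 F [ 2.   1.  -0.5] r,ang 0.0666 -35.2
side idx mean 175.35 sd 1.0 n 11
side tgt mean 175.3 sd 0.54 n 6
```

>>> {"op": "send_rows", "data": {"dr": [[0,0,0],[0,0,0],[0,0,0],[0,0,0],[0,0,0],[0,0,0],[0,0,0],[0,0,0]], "xyz": [[0,-0.4,0],[0,-0.8,0],[0,-0.8,-2],[0,-0.8,-5],[2,2,-8],[2,8,-8],[2,14,-8],[2,20,-8]], "jaw": [0,0,0,0,0,0,0,0]}}

```text
time_s: 15.7
eef_pos: [0.4922, -0.2982, 0.1522]
eef_rot: [0.001, 0.954, -0.3, 0.001]
wrist_force: [1.3, -0.7, -0.7]
opening: 0.002
grasp_force: 0.0
```

```bash
python3 - <<'E'
from h import *
to((.48,-.34),.15,-122.7)
lines('top',(235,180,340,290));lines('side',(220,190,340,280))
E
```

```text
t 15.7 pos [ 0.4922 -0.2982  0.1522] yaw -125.0 tilt [ 0.002 -0.002] open 0.002 F [ 1.3 -0.7 -0.7] r,ang 0.2198 -101.8
shift cm [1.39 4.12 0.23] drz -0.38
top idx mean 174.72 sd 0.2 n 8
top tgt mean 176.31 sd 0.87 n 6
side idx mean 175.98 sd 0.45 n 11
side tgt mean 176.86 sd 0.65 n 6
```

>>> {"op": "send_rows", "data": {"dr": [[0,0,0],[0,0,0],[0,0,0],[0,0,0],[0,0,0],[0,0,0],[0,0,0],[0,0,0]], "xyz": [[0.5,3,0],[1,6,0],[1.5,9,0],[2,12,0],[2,14,0],[2,14,0],[2,14,0],[2,14,0]], "jaw": [0,0,0,0,0,0,0,0]}}

```text
time_s: 16.8
eef_pos: [0.4296, -0.4217, 0.1503]
eef_rot: [-0.0, 0.954, -0.3, -0.0]
wrist_force: [-0.2, 0.4, 0.3]
opening: -0.0
grasp_force: 0.0
```

```bash
sed -i 's/im=ctrl.camera(n);g=/im=ctrl.camera(n) if img is None else img;g=/; s/thr=0.75/img=None/' h.py; python3 - <<'E'
from h import *
st()
ims={}
for n,b in(('top',(235,180,340,290)),('side',(220,190,340,280))):
    print('start');lines(n,b,cv2.imread(f'pics/{n}0.png')[:,:,::-1].copy())
    for k in range(2): ims[n]=lines(n,b)
    cv2.imwrite(f'pics/{n}5.png',ims[n][:,:,::-1])
a=ims['top'][225:285,255:315];b=ims['side'][210:270,225:285]
out=np.hstack([cv2.resize(x,(400,400),interpolation=cv2.INTER_CUBIC) for x in(a,b)]);cv2.imwrite('pics/c5.png',out[:,:,::-1])
E
```

```text
t 16.8 pos [ 0.4296 -0.4217  0.1503] yaw -124.9 tilt [0. 0.] open -0.0 F [-0.2  0.4  0.3] r,ang 0.3553 -107.6
start
top tgt mean 175.25 sd 0.06 n 6
top idx mean 174.77 sd 0.22 n 9
top tgt mean 175.26 sd 0.09 n 5
top idx mean 174.79 sd 0.23 n 9
top tgt mean 175.28 sd 0.08 n 6
start
side idx mean 179.71 sd 1.1 n 5
side tgt mean 175.87 sd 0.23 n 6
side idx mean 175.98 sd 0.46 n 11
side tgt mean 175.88 sd 0.23 n 6
side idx mean 175.97 sd 0.45 n 11
side tgt mean 175.88 sd 0.22 n 6
```

View pics/c5.png

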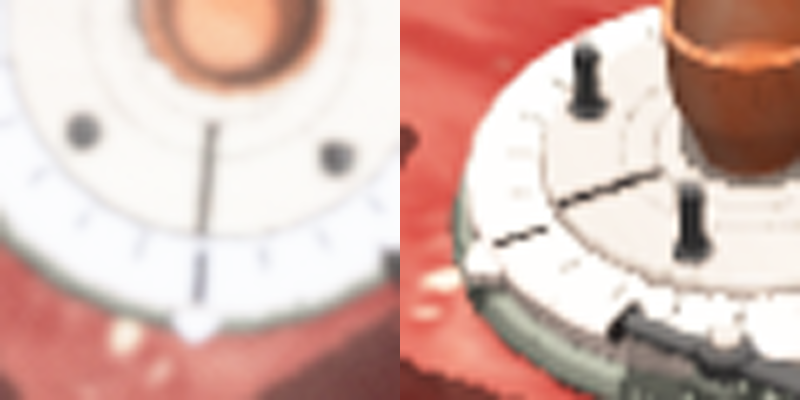

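The two lines now look continuous in both views, with the index at (205,240) meeting the target at (201,250). They agree to about half a degree. Next is the lever.

```bash
cat >> h.py <<'E'
pv=np.array([.4626,-.1846])
def ppol(a,r=.06): return pv+r*np.array([np.cos(np.radians(a)),np.sin(np.radians(a))])
E
python3 - <<'E'
from h import *
to(ppol(-29),.15,-121)
E
```

```text
t 17.0 pos [ 0.4293 -0.4222  0.1503] yaw -125.0 tilt [-0.  0.] open 0.003 F [-0.6  1.   0.2] r,ang 0.3559 -107.6
shift cm [ -4.92 -22.01   0.03] drz -0.66
```

>>> {"op": "send_rows", "data": {"dr": [[0,0,-0.2],[0,0,-0.4],[0,0,-0.7],[0,0,-0.7],[0,0,-0.7],[0,0,-0.7],[0,0,-0.7],[0,0,-0.7]], "xyz": [[-1,-5,0],[-2,-10,0],[-3.5,-15,0],[-4.9,-20,0],[-4.9,-22,0],[-4.9,-22,1],[-4.9,-22,2.5],[-4.9,-22,2.5]], "jaw": [0,0,0,0,0,0,0,0]}}

```text
time_s: 18.0
eef_pos: [0.5134, -0.2148, 0.123]
eef_rot: [-0.001, 0.964, -0.266, -0.002]
wrist_force: [-0.2, -0.2, -0.1]
opening: -0.0
grasp_force: 0.0
```

>>> {"op": "send_rows", "data": {"dr": [[0,0,0],[0,0,0],[0,0,0],[0,0,0],[0,0,0],[0,0,0],[0,0,0],[0,0,0]], "xyz": [[0,0,0],[0,0,0.8],[0,0,1.6],[0,0,2.4],[0,0,3.2],[0,0,4],[0,0,4.8],[0,0,4.8]], "jaw": [0,0,0,0,0,0,0,0]}}

```text
time_s: 19.0
eef_pos: [0.5145, -0.2141, 0.0764]
eef_rot: [-0.0, 0.964, -0.266, -0.001]
wrist_force: [-0.3, 0.8, -1.0]
opening: -0.001
grasp_force: 0.0
```

```bash
cat >> h.py <<'E'
def parc(angs,z):
    p,R=st();d=p[:2]-pv;print('pivot r,ang',np.hypot(*d),np.degrees(np.arctan2(d[1],d[0])))
    y0=np.degrees(np.arctan2(R[1,1],R[0,1]))
    print([[0,0,round(float((y0-(a-90))/6),1)] for a in angs]);print([(R.T@(np.r_[ppol(a),z]-p)*100).round(1).tolist() for a in angs])
E
python3 - <<'E'
from h import *
parc([-33,-37,-41,-45,-49,-53,-57,-61],.077)
E
```

```text
t 19.0 pos [ 0.5145 -0.2141  0.0764] yaw -120.8 tilt [-0.001  0.001] open -0.001 F [-0.3  0.8 -1. ] r,ang 0.133 -99.7
pivot r,ang 0.059706137343577007 -29.576201056600198
[[0, 0, 0.4], [0, 0, 1.0], [0, 0, 1.7], [0, 0, 2.4], [0, 0, 3.0], [0, 0, 3.7], [0, 0, 4.4], [0, 0, 5.0]]
[[0.0, 0.4, -0.1], [-0.0, 0.8, -0.1], [-0.1, 1.2, -0.1], [-0.2, 1.6, -0.1], [-0.3, 2.0, -0.1], [-0.4, 2.4, -0.1], [-0.6, 2.8, -0.1], [-0.8, 3.1, -0.1]]
```

>>> {"op": "send_rows", "data": {"dr": [[0,0,0.4],[0,0,1.0],[0,0,1.7],[0,0,2.4],[0,0,3.0],[0,0,3.7],[0,0,4.4],[0,0,5.0]], "xyz": [[0,0.4,0],[0,0.8,0],[-0.1,1.2,0],[-0.2,1.6,0],[-0.3,2.0,0],[-0.4,2.4,0],[-0.6,2.8,0],[-0.8,3.1,0]], "jaw": [0,0,0,0,0,0,0,0]}}

```text
time_s: 20.0
eef_pos: [0.4926, -0.2373, 0.0779]
eef_rot: [-0.0, 0.861, -0.508, 0.001]
wrist_force: [1.6, 0.3, -1.3]
opening: 0.003
grasp_force: 0.8
```

```bash
python3 - <<'E'
from h import *
parc([-65,-69,-73,-77,-81,-85,-89,-93],.077)
E
```

```text
t 20.0 pos [ 0.4926 -0.2373  0.0779] yaw -151.0 tilt [ 0.001 -0.001] open 0.003 F [ 1.6  0.3 -1.3] r,ang 0.1606 -106.0
pivot r,ang 0.06067509510437099 -60.31936388121203
[[0, 0, 0.7], [0, 0, 1.3], [0, 0, 2.0], [0, 0, 2.7], [0, 0, 3.3], [0, 0, 4.0], [0, 0, 4.7], [0, 0, 5.3]]
[[-0.1, 0.5, 0.1], [-0.1, 0.9, 0.1], [-0.2, 1.3, 0.1], [-0.3, 1.7, 0.1], [-0.4, 2.1, 0.1], [-0.6, 2.5, 0.1], [-0.8, 2.9, 0.1], [-1.0, 3.3, 0.1]]
```

>>> {"op": "send_rows", "data": {"dr": [[0,0,0.7],[0,0,1.3],[0,0,2.0],[0,0,2.7],[0,0,3.3],[0,0,4.0],[0,0,4.7],[0,0,5.3]], "xyz": [[-0.1,0.5,0],[-0.1,0.9,0],[-0.2,1.3,0],[-0.3,1.7,0],[-0.4,2.1,0],[-0.6,2.5,0],[-0.8,2.9,0],[-1.0,3.3,0]], "jaw": [0,0,0,0,0,0,0,0]}}

```text
time_s: 21.0
eef_pos: [0.4591, -0.2446, 0.078]
eef_rot: [0.0, -0.689, 0.724, -0.001]
wrist_force: [1.7, 1.0, 0.5]
opening: 0.004
grasp_force: 1.0
```

```bash
python3 - <<'E'
from h import *
print(ctrl.get_obs()['q'].round(2))
parc([-95,-97,-99,-101,-102,-103,-104,-104],.077)
E
```

```text
[-0.72  0.29  1.87  0.    0.98  2.47]
t 21.0 pos [ 0.4591 -0.2446  0.078 ] yaw 177.2 tilt [ 0.002 -0.001] open 0.004 F [1.7 1.  0.5] r,ang 0.1794 -115.7
pivot r,ang 0.06012020273453799 -93.34230126220652
[[0, 0, 60.4], [0, 0, 60.7], [0, 0, 61.0], [0, 0, 61.4], [0, 0, 61.5], [0, 0, 61.7], [0, 0, 61.9], [0, 0, 61.9]]
[[-0.0, 0.2, 0.1], [-0.0, 0.4, 0.1], [-0.0, 0.6, 0.1], [-0.1, 0.8, 0.1], [-0.1, 0.9, 0.1], [-0.1, 1.0, 0.1], [-0.1, 1.1, 0.1], [-0.1, 1.1, 0.1]]
```

>>> {"op": "send_rows", "data": {"dr": [[0,0,0.4],[0,0,0.7],[0,0,1.0],[0,0,1.4],[0,0,1.5],[0,0,1.7],[0,0,1.9],[0,0,1.9]], "xyz": [[0,0.2,0],[0,0.4,0],[0,0.6,0],[-0.1,0.8,0],[-0.1,0.9,0],[-0.1,1.0,0],[-0.1,1.1,0],[-0.1,1.1,0]], "jaw": [0,0,0,0,0,0,0,0]}}

```text
time_s: 22.0
eef_pos: [0.4476, -0.2429, 0.0773]
eef_rot: [-0.0, -0.616, 0.788, -0.0]
wrist_force: [1.5, -0.1, 1.7]
opening: 0.0
grasp_force: 0.7
```

```bash
python3 - <<'E'
from h import *
parc([-104],.077)
b=grab('side','s6.png')[200:310,210:320];a=grab('top','t6.png')[210:290,290:370]
cv2.imwrite('pics/c6.png',np.hstack([cv2.resize(x,(400,400),interpolation=cv2.INTER_CUBIC) for x in (a,b)])[:,:,::-1])
E
```

```text
t 22.0 pos [ 0.4476 -0.2429  0.0773] yaw 166.0 tilt [ 0. -0.] open 0.0 F [ 1.5 -0.1  1.7] r,ang 0.1832 -119.2
pivot r,ang 0.06016548273693362 -104.43976145095799
[[0, 0, 60.0]]
[[-0.0, -0.0, 0.0]]
```

No rise in force yet, so I continue in small steps until the stop is felt.

>>> {"op": "send_rows", "data": {"dr": [[0,0,0.1],[0,0,0.2],[0,0,0.3],[0,0,0.3],[0,0,0.3],[0,0,0.3],[0,0,0.3],[0,0,0.3]], "xyz": [[0,0.1,0],[0,0.1,0],[0,0.2,0],[0,0.2,0],[0,0.2,0],[0,0.2,0],[0,0.2,0],[0,0.2,0]], "jaw": [0,0,0,0,0,0,0,0]}}

```text
time_s: 23.1
eef_pos: [0.4465, -0.2428, 0.0775]
eef_rot: [0.0, -0.603, 0.798, -0.001]
wrist_force: [5.5, -2.2, -1.8]
opening: -0.001
grasp_force: 2.8
```

>>> {"op": "send_rows", "data": {"dr": [[0,0,0.1],[0,0,0.2],[0,0,0.2],[0,0,0.2],[0,0,0.2],[0,0,0.2],[0,0,0.2],[0,0,0.2]], "xyz": [[0,0.1,0],[0,0.1,0],[0,0.1,0],[0,0.1,0],[0,0.1,0],[0,0.1,0],[0,0.1,0],[0,0.1,0]], "jaw": [0,0,0,0,0,0,0,0]}}

```text
time_s: 24.1
eef_pos: [0.4461, -0.2429, 0.0776]
eef_rot: [0.001, -0.595, 0.804, -0.002]
wrist_force: [7.4, -3.6, -5.1]
opening: 0.004
grasp_force: 4.2
```

The force rose to about 8 N and the motion stalled, so the lever is at its stop. I'll back off, lift clear and check.

>>> {"op": "send_rows", "data": {"dr": [[0,0,0],[0,0,0],[0,0,0],[0,0,0],[0,0,0],[0,0,0],[0,0,0],[0,0,0]], "xyz": [[0,-0.6,0],[0,-1.2,0],[0,-1.2,-2],[0,-1.2,-5],[0,-1.2,-9],[-4,-5,-12],[-9,-5,-12],[-13,-5,-12]], "jaw": [0,0,0,0,0,0,0,0]}}

```text
time_s: 25.1
eef_pos: [0.5311, -0.1307, 0.1975]
eef_rot: [-0.0, -0.595, 0.804, 0.0]
wrist_force: [-0.1, -0.5, -1.0]
opening: 0.002
grasp_force: 0.0
```

```bash
python3 - <<'E'
from h import *
p,R=st();print(R.round(2).tolist())
a=lines('top',(235,180,340,290));b=lines('side',(220,190,340,280))
cv2.imwrite('pics/c7.png',np.hstack([cv2.resize(x,(400,400),interpolation=cv2.INTER_CUBIC) for x in (a[180:300,240:360],b[190:310,220:340])])[:,:,::-1])
E
```

```text
t 25.1 pos [ 0.5311 -0.1307  0.1975] yaw 163.0 tilt [-0.  0.] open 0.002 F [-0.1 -0.5 -1. ] r,ang 0.0481 -97.0
[[-0.29, -0.96, -0.0], [-0.96, 0.29, 0.0], [-0.0, 0.0, -1.0]]
top tgt mean 174.55 sd 0.26 n 5
side idx mean 175.82 sd 0.6 n 11
side tgt mean 175.83 sd 0.21 n 6
```

View pics/c7.png

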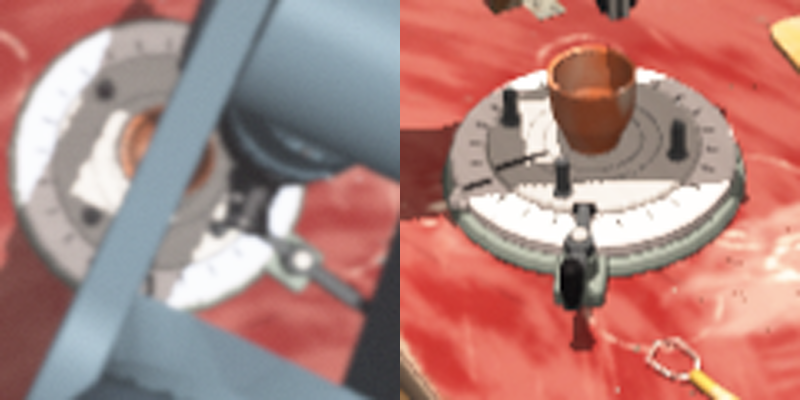

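The side crop shows the lines in line, the cup centred, and the lever pointing straight out with its knob top at (572,265). I'll move the arm clear and check the knob numerically.

>>> {"op": "send_rows", "data": {"dr": [[0,0,0],[0,0,0],[0,0,0],[0,0,0],[0,0,0],[0,0,0],[0,0,0],[0,0,0]], "xyz": [[4,0,0],[8,0,0],[12,0,0],[17,0,0],[22,0,0],[27,0,0],[30,0,0],[30,0,0]], "jaw": [0,0,0,0,0,0,0,0]}}

```text
time_s: 26.2
eef_pos: [0.4412, -0.4216, 0.1967]
eef_rot: [-0.0, -0.593, 0.805, 0.0]
wrist_force: [-0.7, 1.3, 0.7]
opening: 0.002
grasp_force: 0.0
```

```bash
python3 - <<'E'
from h import *
st()
a=lines('top',(235,180,340,290));b=lines('side',(220,190,340,280))
for n,im,c in(('top',a,ppol(-126)),('side',b,ppol(-126))):
    u=proj(n,np.r_[c,.07])[0].round().astype(int);x0,y0=u-14
    g=cv2.cvtColor(im,cv2.COLOR_RGB2GRAY)[y0:y0+28,x0:x0+28];m=(g<45).astype(np.uint8)
    k,l,s,ce=cv2.connectedComponentsWithStats(m)
    if k<2: print(n,'no blob',g.min());continue
    i=1+np.argmax(s[1:,4]);P=ray(n,ce[i]+[x0,y0],.07)[0,:2];d=P-pv
    print(n,s[i],P.round(4),np.hypot(*d).round(4),np.degrees(np.arctan2(d[1],d[0])).round(1),'radial',np.degrees(np.arctan2(*(pv-hub)[::-1])).round(1))
E
```

```text
t 26.2 pos [ 0.4412 -0.4216  0.1967] yaw 162.8 tilt [-0.001  0.   ] open 0.002 F [-0.7  1.3  0.7] r,ang 0.3519 -105.8
top idx mean 174.8 sd 0.21 n 10
top tgt mean 175.28 sd 0.09 n 6
side idx mean 175.97 sd 0.46 n 11
side tgt mean 175.88 sd 0.23 n 6
top no blob 45
side [11 10  7 15 94] [ 0.4213 -0.241 ] 0.0699 -126.2 radial -126.2
```

The lever is at -126.2°, which matches the radial direction of -126.2°. The wheel is still aligned, so I'm handing in.

```bash
python3 -c "
from bench import ctrl
print(ctrl.hand_in())"
```

```text
the job is handed in; nothing more can be done
None
```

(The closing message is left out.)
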